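Hand out a brush set from the craft cabinet and shut its door

ROBOT

A 6-joint arm with a two-finger parallel gripper is mounted at the origin on the work surface. World frame = base frame: x ahead of the robot, y to its left, z up, the work surface at z = 0. Lengths are in m, angles in rad, forces in N, time in s.
With the tool pointing down it reaches from about 0.35 to 0.975 m from the base axis. Payload 4.9 kg.
Tool frame: the origin (TCP) lies between the finger pads; the fingertips stand 22 mm ahead of it and the grasp point (between the pads) lies 3 mm ahead of it; z points along the fingers, y is the line along which they close (so a half turn about z gives the same grasp; the last joint's range is limited). The gripper opens to 85 mm and grips with 20 to 120 N. Pads are 22 mm wide; open, the fingers measure 114 mm over their backs; the gripper's body (76 mm by 85 mm) begins 54 mm behind the grasp point. The pads swing forward as they close: fully open they stand 13 mm farther back than shut.
Start: joints at [-1.35, 0.053, 1.613, -0, 1.476, -0.119], TCP at [0.208, -0.589, 0.253] pointing down, gripper open.
Joint ranges: [-3.01, 3.01], [-1.01, 2.22], [0.06, 2.58], [-1.02, 4.17], [0.09, 2.62], [-3.14, 3.14]. Speed limits (rad/s): [2.57, 2.57, 3.14, 3.14, 3.14, 3.14].

INTERFACE

Orientations are given as a unit quaternion [w, x, y, z].
In Python, from plant import state, grab_frame, get_calibration, job_done, recognise, regions_of gives the robot as it stands.
- The arm moves only by the tool apply_moves, never from a script. Its argument "targets" is a list of rows, each an object with "translation": the shift along the tool's x, y, z normalised to -1 to 1, where 1 is 100 mm, a list of three; "twist": the turn about the tool's z normalised to -1 to 1, where 1 is 0.1 rad; "hand": the opening, from 0 (shut) to 1 (fully open). A call has 1 to 8 rows; each row shifts and turns the commanded pose from where the row before left it, along the tool's axes as they then stand; what a row does not reach is not made up. A row lasts 1/10 s, in which the tool goes at most 50 mm and 8.59 degrees, less where a joint would pass 70% of its speed; a pose out of reach is approached as far as the arm can. A call with a number of a shift or a turn outside -1 to 1 is refused whole. A call with a gripper value outside its range is refused whole. The fingers move at their own pace and stop on an object; the grip force is fixed at half the most. Time passes only in rows, so rows that do not move let the fingers close. It gives the time, the measured TCP pose, the force, the opening and the grip force at its end, in the units of the state.
- state(): the state, without advancing time (a new reading comes with each control period).
- grab_frame(name): name is "side" or "top" or "wrist"; returns the picture (384x512x3 uint8, red, green, blue); there is no depth.
- get_calibration(name): a dict with "camera_matrix" (3x3 intrinsics, pixels), "pose" (4x4, takes a point from camera to world coordinates). Camera axes: x right, y up, looking along -z (the intrinsics and any distortion apply to the point x, -y, -z); pixel columns grow to the right and rows downward; lengths in m; the calibration is good to about 2 mm. A picture is of the moment at which its call begins: read the wrist's pose just before it. get_calibration takes no time and is no camera call; for the wrist camera it gives the pose at the moment of the call.
- job_done(): hands the job in; it is judged then, once.
Trained networks look in the newest picture that a camera, given by its name, has taken for a name from the list of things; names that differ only in an ending like _2 or _b are one class to them, and where a whole thing is asked for, a point or a joint stands for the part that bears it (a point fixed in the world has none). Each returns a list of dicts, best first, with "score" (0 to 1); they miss things now and then, are a little off and sometimes report something else, mostly with a low value. They report only what shows in the picture. A call takes as long as a camera call.
- recognise(camera, query): "point" ([x, y, z] in m, in world coordinates, good to about 4 mm: the middle of the surface that is visible of it).
- regions_of(camera, query): "pixels" (384x512 bool, what is visible of it).
The state is a dict: "time": time; "joint_pos": joint angles; "joint_vel": joint speeds; "joint_efforts": joint torques, N m; "tool_pos": TCP position; "tool_rot": TCP orientation; "contact_force": force on the tool from outside, world axes, zero at the start; "ft_torque": the same for the moment, N m; "gripper_width": opening from 0.0 (shut) to 1.0 (fully open); "grasp_force": force on a finger pad.
Only numpy, scipy, OpenCV 4.12 (cv2) and the standard library are available. Lean on these libraries where they do the work, as an engineer would, in place of code of your own. Each camera call takes 0.05 s, during which the arm holds its last target. There are 200 camera calls.

TASK

A guest at the painting table needs the red brush set: take the red-carded pack off its hook on the inside of the craft cabinet's open door, lifting it over the hook's upturned tip, and stand it upright in the empty slot of the wooden caddy. Then push the cabinet door shut, without slamming it, until it snaps fully home on its roller catch. The blue-carded pack stays hanging on its hook, and the water cup and the paint jar stay standing where they are.

Things in the scene. Friction and masses are not known exactly. Their poses are not given: they have to be found in the camera images.
- pack_red_center (a point): centre of the red-carded brush pack (90 g, rigid): 76 mm wide (x), 16 mm thick (y), 150 mm tall (z, up). Its top 44 mm is a flat header 5 mm thick in the mid-plane, with a 16 mm round hang hole centred 59 mm above this point, 16 mm below the top. It hangs on either hook, parallel to the door, about 45 mm off its inner face; the header can be pinched from above 25 mm to either side of the hole.
- pack_blue_center (a point): centre of the blue-carded brush pack, same shape, hanging on the other hook, 94 mm along the door from the red one; it stays there, also when the door is shut
- door (a joint): opening angle of the cabinet door (rad): 0 = shut and seated, 1.47 at the start, at most 1.9. The hinge has light friction (about 1 N at the free edge); the door stays where it is left. From about 0.07 rad the sprung roller catch at its foot resists (about 8 N at door_push); past about 0.025 rad it pulls the door in and holds it at 0. Short of that the door stays ajar.
- door_hinge (a point): on the upright hinge line, in the plane of the door's inner face, 150 mm above the table; turns with the door: x along the door to its free edge, y square out of its inner face (hook side), z up. The door spans x 0 to 210 mm, y -14 to 0 mm, its top is 296 mm above the table. Heading: the cabinet's minus the door angle. Outside knob: 24 mm across, 22 mm proud, at x 180 mm, 130 mm above the table.
- door_push (a point): point on the door's outer face (the side away from the hooks), 165 mm from the hinge line and 255 mm above the table: a good place to push the door shut; axes as door_hinge
- hook_a (a point): the hook nearer the hinge, 58 mm from it: a 6 mm round steel wire square out of the door's inner face, 258 mm above the table, level for 70 mm; this point is on the wire's centre line at the bend, 70 mm out. From here the tip slopes up: its end is 20 mm further out and 14 mm higher. Axes as door_hinge.
- hook_b (a point): the hook nearer the free edge, 152 mm from the hinge line: same shape, same point
- cabinet: oak craft cabinet standing fixed on the table: 210 mm wide (x), 180 mm deep (y), 300 mm high; origin at the centre of its underside. Its open front faces its own -y side; the door is hinged outside the front at its -x end, swings out to -y (clockwise from above), and covers the whole front when shut.
- caddy_slot (a point): middle of the floor of the caddy's empty slot, 6 mm above the table. The slot is 44 mm wide (this point's x) and 112 mm long (y). The caddy is a fixed wooden box 130 mm (x) by 124 mm (y), walls 75 mm high above the table; the slot lies along its -x side, and the wider compartment on the +x side holds paint pots up to 68 mm above the table.
- water_cup: white ceramic water cup, 72 mm across, 85 mm high, origin at the centre of its underside; stays where it is
- paint_jar: black paint jar with a yellow label, 52 mm across, 75 mm high, origin at the centre of its underside; stays where it is

How it is judged:
On the way, in this order (a step that is already met when the one before it is completed fails the run):
1. the red pack stands released in the empty slot of the caddy (z of pack_red_center in the frame of caddy_slot below 0.09 m and angle between pack_red_center's own z axis and vertical below 0.6 rad and contact force between pack_red and the fingers below 0.1 N and x of pack_red_center in the frame of caddy_slot between -0.03 and 0.03 m and y of pack_red_center in the frame of caddy_slot between -0.05 and 0.05 m), for 0.2 s.
2. the door is shut and seated on its catch (value of joint door below 0.015 rad), for 0.2 s.
At the end, for the whole second after the job is handed in: The door is within 0.015 rad of shut, on its catch. The red pack rests in the caddy's empty slot, within 0.6 rad of upright, its centre within 30 mm across and 50 mm along the slot of its middle and 40 to 90 mm above its floor. The blue pack still hangs on the door (centre above 180 mm) (value of joint door below 0.015 rad and z of pack_red_center in the frame of caddy_slot between 0.04 and 0.09 m and angle between pack_red_center's own z axis and vertical below 0.6 rad and linear speed of pack_red below 0.03 m/s and height (world z) of pack_blue_center above 0.18 m and horizontal distance between pack_blue_center and door_hinge below 0.21 m and x of pack_red_center in the frame of caddy_slot between -0.03 and 0.03 m and y of pack_red_center in the frame of caddy_slot between -0.05 and 0.05 m); the robot touches nothing.
It fails at once if the blue pack falls off its hook (height (world z) of pack_blue_center below 0.17 m).
It fails at once if the water cup is shifted by more than 30 mm or tipped (distance of water_cup from where it was at the start of the episode above 0.03 m or angle between water_cup's own z axis and vertical above 0.4 rad).
It fails at once if the paint jar is shifted by more than 30 mm or tipped (distance of paint_jar from where it was at the start of the episode above 0.03 m or angle between paint_jar's own z axis and vertical above 0.4 rad).
It fails at once if the door is slammed (closing faster than 5 rad/s) (velocity of joint door below -5 rad/s).
It also fails if it takes over 64 s, if anything falls off the work surface, if the arm or the gripper's body presses on something with over 40 N, if the wrist force passes 120 N, or if a joint passes its speed limit or range.

## Working session

There is one attempt and no reset: what is moved stays moved. The work goes in short steps, Python scripts to look and compute and a tool call to move; the robot and the scene stay as the last step left them, time stands still between calls to the robot, and variables do not carry over. Pictures are saved under pics/ and viewed, at most 10 in all, crops included, and the job is handed in when it is done.

Besides the shell and the picture viewer there is one more tool, called after "Call:" in YAML: its name, and indented under it one key for each argument. apply_moves: Moves the arm, as the interface text tells. Its arguments: {"type":"object","properties":{"targets":{"type":"array"}},"required":["targets"]}

```bash
mkdir -p pics; cat > h.py <<'E'
import numpy as np, cv2
from plant import *
E
python3 - <<'E'
from h import *
s=state();print({k:np.round(s[k],3) for k in s})
ims=[]
for c in("side","top"):
    im=grab_frame(c);ims.append(im)
    k=get_calibration(c);print(c,np.round(k["camera_matrix"],1).tolist(),np.round(k["pose"],3).tolist())
    for q in("pack_red_center","pack_blue_center","hook_a","door_push","door_hinge","cabinet","caddy_slot","water_cup","paint_jar"):
        try:print(q,[(np.round(r["point"],3).tolist(),round(r["score"],2)) for r in recognise(c,q)[:3]])
        except Exception as e:print(q,e)
for n,i in zip(("side","top"),ims): cv2.imwrite(f"pics/{n}0.png",cv2.resize(i[:,:,::-1],(800,600)))
E
```

```text
{'time': np.float64(0.0), 'joint_pos': array([-1.35 ,  0.053,  1.614, -0.   ,  1.476, -0.119]), 'joint_vel': array([-0.002,  0.   ,  0.001, -0.   , -0.   , -0.001]), 'joint_efforts': array([ 0.0000e+00, -3.9368e+01, -3.7018e+01, -0.0000e+00,  7.0000e-03,
       -0.0000e+00]), 'tool_pos': array([ 0.208, -0.589,  0.252]), 'tool_rot': array([-0.001,  0.986,  0.169, -0.   ]), 'contact_force': array([ 0.827, -0.468, -0.203]), 'ft_torque': array([-0.02 ,  0.039, -0.011]), 'grasp_force': np.float64(0.0), 'gripper_width': np.float64(1.002)}
side [[476.2, 0.0, 258.6], [0.0, 476.2, 193.1], [0.0, 0.0, 1.0]] [[-0.979, 0.13, -0.16, 0.359], [-0.205, -0.67, 0.713, 0.891], [-0.014, 0.731, 0.682, 1.003], [0.0, 0.0, 0.0, 1.0]]
pack_red_center [([0.568, 0.058, 0.214], 0.52)]
pack_blue_center [([0.554, 0.136, 0.268], 0.64)]
hook_a [([0.502, 0.154, 0.26], 0.78)]
door_push [([0.497, 0.159, 0.264], 0.8)]
door_hinge [([0.498, 0.155, 0.259], 0.87)]
cabinet [([0.582, 0.372, 0.273], 0.86)]
caddy_slot [([0.563, -0.226, 0.05], 0.88)]
water_cup [([0.78, -0.075, 0.065], 0.87)]
paint_jar []
top [[369.3, 0.0, 257.9], [0.0, 369.3, 194.8], [0.0, 0.0, 1.0]] [[0.02, 0.988, -0.153, 0.394], [-1.0, 0.022, 0.013, 0.02], [0.016, 0.153, 0.988, 1.179], [0.0, 0.0, 0.0, 1.0]]
pack_red_center [([0.568, 0.052, 0.218], 0.76)]
pack_blue_center [([0.547, 0.142, 0.218], 0.82)]
hook_a [([0.51, 0.087, 0.259], 0.8)]
door_push [([0.511, 0.086, 0.259], 0.7)]
door_hinge [([0.51, 0.09, 0.26], 0.83), ([0.575, -0.234, 0.047], 0.68)]
cabinet [([0.594, 0.279, 0.301], 0.66)]
caddy_slot [([0.578, -0.235, 0.047], 0.59), ([0.566, 0.052, 0.216], 0.46)]
water_cup [([0.79, -0.077, 0.05], 0.97)]
paint_jar [([0.377, -0.32, 0.076], 0.53)]
```

View pics/side0.png

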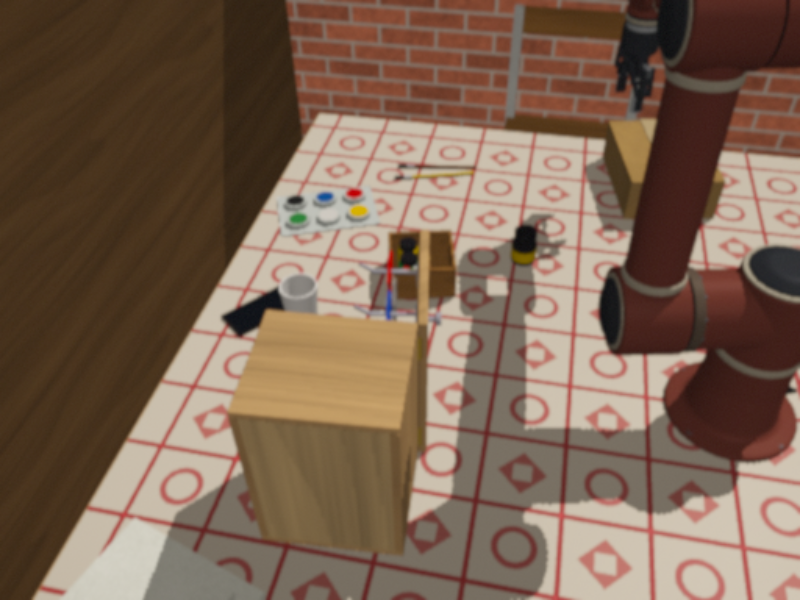

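View pics/top0.png

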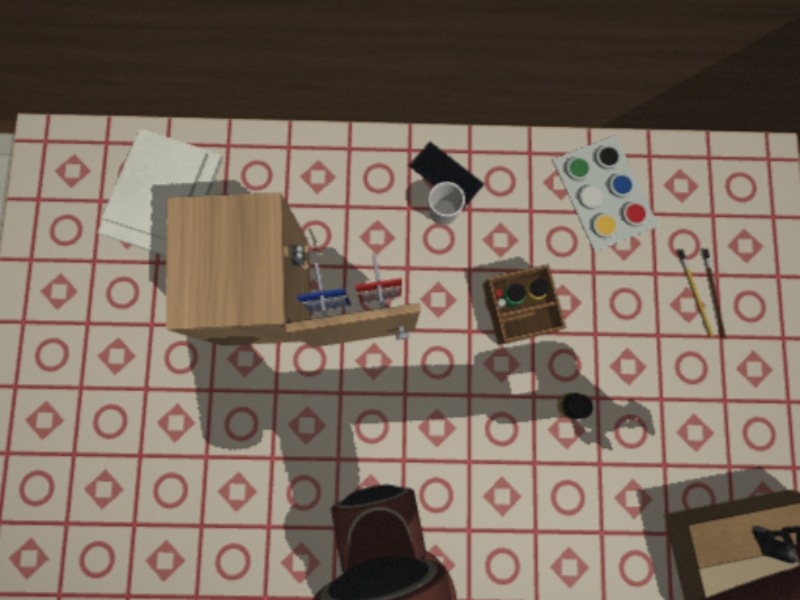

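The side view shows the cabinet at (330,400) with its open door edge-on at (423,280). The top view shows red on the free-edge hook at (380,292), blue at (325,302), the caddy at (525,305) with its slot on the robot side, the cup at (446,200) and the jar at (576,405). I'll take one enlarged crop for the corners.

```bash
python3 - <<'E'
from h import *
im=grab_frame("top")
cv2.imwrite("pics/crop.png",cv2.resize(im[110:230,100:300,::-1],(800,480),interpolation=cv2.INTER_CUBIC))
cv2.imwrite("pics/crop2.png",cv2.resize(im[155:235,300:400,::-1],(600,480),interpolation=cv2.INTER_CUBIC))
E
cat >> h.py <<'E'
def ray(cam,uv,z):
    k=get_calibration(cam);K=k["camera_matrix"];P=k["pose"]
    d=np.linalg.inv(K)@np.array([uv[0],uv[1],1.]);d=P[:3,:3]@(d*[1,-1,-1]);o=P[:3,3]
    return o+d*(z-o[2])/d[2]
def proj(cam,p):
    k=get_calibration(cam);K=k["camera_matrix"];P=k["pose"]
    c=P[:3,:3].T@(np.asarray(p)-P[:3,3]);u=K@(c*[1,-1,-1]);return u[:2]/u[2]
E
```

```text
(no output)
```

View pics/crop.png

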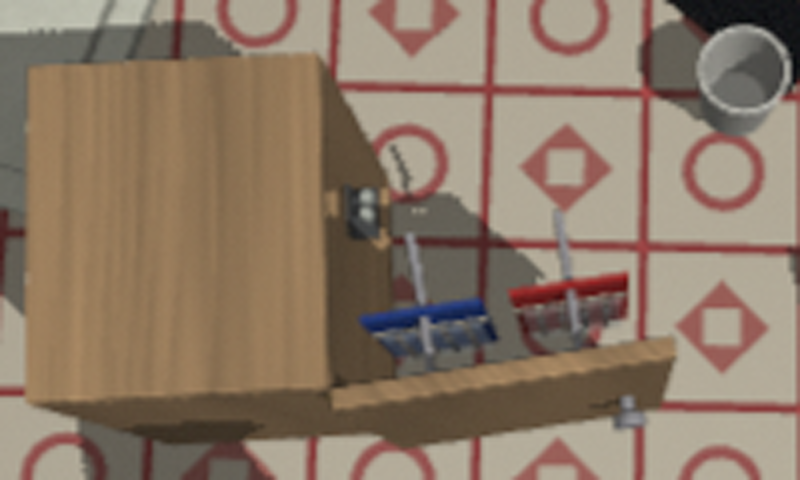

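View pics/crop2.png

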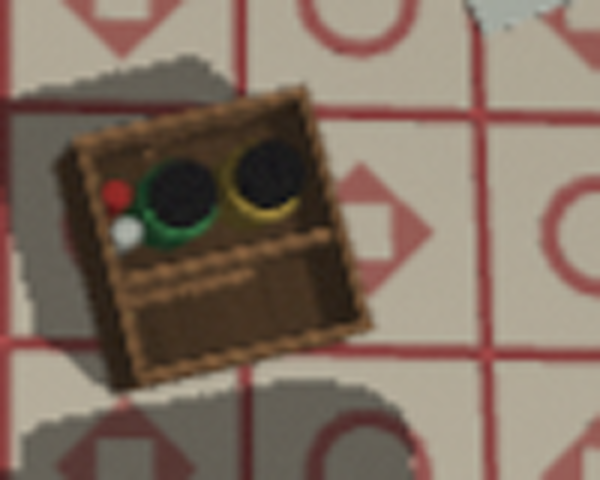

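```bash
python3 - <<'E'
from h import *
def R(l,off,s,z):
    return np.array([ray("top",(np.array(p)+.5)/s+off-.5,z) for p in l])[:,:2]
cab=R([(28,67),(318,53),(328,388),(30,402)],(100,110),4,.3)
door=R([(332,391),(674,338)],(100,110),4,.296)
pk=R([(510,293),(628,275)],(100,110),4,.269);bl=R([(362,317),(486,300)],(100,110),4,.269)
hk=R([(411,235),(557,210)],(100,110),4,.272)
cd=R([(78,140),(303,88),(370,325),(140,385)],(300,155),6,.075)
for n,a in(("cab",cab),("door",door),("red",pk),("blue",bl),("tips",hk),("caddy",cd)):
    print(n,np.round(a,3).tolist(),"len",np.round(np.linalg.norm(np.diff(a,axis=0),axis=1),3),"mid",np.round(a.mean(0),3),"ang",np.round(np.arctan2(*np.diff(a,axis=0).T[::-1]),3))
E
```

```text
cab [[0.692, 0.384], [0.705, 0.207], [0.497, 0.19], [0.485, 0.366]] len [0.178 0.209 0.176] mid [0.595 0.287] ang [-1.494 -3.061  1.64 ]
door [[0.496, 0.188], [0.533, -0.016]] len [0.208] mid [0.514 0.086] ang [-1.393]
red [[0.563, 0.086], [0.576, 0.012]] len [0.075] mid [0.57  0.049] ang [-1.393]
blue [[0.546, 0.177], [0.558, 0.101]] len [0.078] mid [0.552 0.139] ang [-1.409]
tips [[0.598, 0.149], [0.616, 0.058]] len [0.093] mid [0.607 0.103] ang [-1.373]
caddy [[0.621, -0.16], [0.65, -0.276], [0.529, -0.307], [0.496, -0.191]] len [0.119 0.125 0.121] mid [ 0.574 -0.234] ang [-1.318 -2.887  1.845]
```

The geometry agrees with the given sizes: cabinet 209×177 mm, pack 75 mm wide, door heading −1.393. The next step is a planner helper, then the approach.

```bash
cat >> h.py <<'E'
def wrap(a): return (a+np.pi)%(2*np.pi)-np.pi
def pose():
    s=state();w,x,y,z=s["tool_rot"]
    return np.array(s["tool_pos"]),np.arctan2(2*(x*y+w*z),1-2*(y*y+z*z)) # heading of tool x
def plan(goals,hand,step=.045,start=None):
    """goals: (x,y,z,tool-y heading); prints rows (tool down)"""
    p,h=start if start else pose();n=0
    for g in goals:
        t=np.array(g[:3]);H=h+wrap(g[3]+np.pi/2-h)
        k=max(1,int(np.ceil(max(np.linalg.norm(t-p)/step,abs(H-h)/.1))))
        for i in range(k,0,-1):
            d=(t-p)/i;c,s=np.cos(h),np.sin(h)
            tr=np.round(np.array([c*d[0]+s*d[1],s*d[0]-c*d[1],-d[2]])*10,2)
            tw=round(-(H-h)/i*10,2)
            n+=1;print(n,tr.tolist(),tw,hand)
            p=p+np.array([c*tr[0]+s*tr[1],s*tr[0]-c*tr[1],-tr[2]])/10;h-=tw/10
        print("  at",np.round(p,4),"yheading",round(h-np.pi/2,3))
    return p,h
E
python3 - <<'E'
from h import *
print(pose())
plan([(0.40,-.30,.36,-.53),(0.5725,.0235,.36,.175)],.35)
p=ray("top",(np.array((243,304))+.5)/6+(300,155),.075);print(p)
E
```

```text
(array([ 0.20830759, -0.5892699 ,  0.2533291 ]), np.float64(0.3397909933524478))
1 [0.31, -0.23, -0.12] -0.78 0.35
2 [0.32, -0.21, -0.12] -0.78 0.35
3 [0.34, -0.18, -0.12] -0.78 0.35
4 [0.35, -0.15, -0.12] -0.78 0.35
5 [0.37, -0.13, -0.12] -0.78 0.35
6 [0.37, -0.1, -0.12] -0.78 0.35
7 [0.38, -0.07, -0.12] -0.78 0.35
8 [0.39, -0.04, -0.11] -0.78 0.35
9 [0.38, -0.0, -0.12] -0.77 0.35
  at [ 0.4001 -0.3003  0.3603] yheading -0.53
10 [0.41, -0.02, 0.0] -0.78 0.35
11 [0.41, 0.02, 0.0] -0.78 0.35
12 [0.4, 0.05, 0.0] -0.78 0.35
13 [0.4, 0.08, 0.0] -0.79 0.35
14 [0.39, 0.11, 0.0] -0.78 0.35
15 [0.38, 0.14, 0.0] -0.79 0.35
16 [0.37, 0.17, 0.0] -0.78 0.35
17 [0.36, 0.19, 0.0] -0.79 0.35
18 [0.34, 0.23, 0.0] -0.78 0.35
  at [0.5728 0.0231 0.3603] yheading 0.175
[ 0.53693064 -0.2448734   0.075     ]
```

Call:
apply_moves:
  targets:
    - {"translation":[0.31,-0.23,-0.12],"twist":-0.78,"hand":0.35}
    - {"translation":[0.32,-0.21,-0.12],"twist":-0.78,"hand":0.35}
    - {"translation":[0.34,-0.18,-0.12],"twist":-0.78,"hand":0.35}
    - {"translation":[0.35,-0.15,-0.12],"twist":-0.78,"hand":0.35}
    - {"translation":[0.37,-0.13,-0.12],"twist":-0.78,"hand":0.35}
    - {"translation":[0.37,-0.1,-0.12],"twist":-0.78,"hand":0.35}
    - {"translation":[0.38,-0.07,-0.12],"twist":-0.78,"hand":0.35}
    - {"translation":[0.39,-0.04,-0.11],"twist":-0.78,"hand":0.35}

```text
time: 1.85
tool_pos: [0.379, -0.3301, 0.3491]
tool_rot: [0.0, 0.885, 0.465, 0.0]
contact_force: [0.3, -0.1, 0.3]
gripper_width: 0.347
grasp_force: 0.0
```

Call:
apply_moves:
  targets:
    - {"translation":[0.38,0,-0.12],"twist":-0.77,"hand":0.35}
    - {"translation":[0.41,-0.02,0],"twist":-0.78,"hand":0.35}
    - {"translation":[0.41,0.02,0],"twist":-0.78,"hand":0.35}
    - {"translation":[0.4,0.05,0],"twist":-0.78,"hand":0.35}
    - {"translation":[0.4,0.08,0],"twist":-0.79,"hand":0.35}
    - {"translation":[0.39,0.11,0],"twist":-0.78,"hand":0.35}
    - {"translation":[0.38,0.14,0],"twist":-0.79,"hand":0.35}
    - {"translation":[0.37,0.17,0],"twist":-0.78,"hand":0.35}

```text
time: 2.65
tool_pos: [0.5354, -0.0476, 0.3605]
tool_rot: [0.0, 0.7, 0.715, 0.0]
contact_force: [-0.1, -0.1, 0.4]
gripper_width: 0.354
grasp_force: 0.0
```

Call:
apply_moves:
  targets:
    - {"translation":[0.36,0.19,0],"twist":-0.79,"hand":0.35}
    - {"translation":[0.34,0.23,0],"twist":-0.78,"hand":0.35}
    - {"translation":[0,0,0],"twist":0,"hand":0.35}
    - {"translation":[0,0,0],"twist":0,"hand":0.35}

```text
time: 3.05
tool_pos: [0.5728, 0.0238, 0.36]
tool_rot: [-0.0, 0.642, 0.767, -0.0]
contact_force: [0.4, -0.9, 0.0]
gripper_width: 0.354
grasp_force: 0.0
```

```bash
python3 - <<'E'
from h import *
p,h=pose();print(p,h-np.pi/2,state()["gripper_width"])
im=grab_frame("wrist");print(np.round(get_calibration("wrist")["pose"],3).tolist())
for q in("pack_red_center","pack_blue_center"):
    print(q,[(np.round(r["point"],3).tolist(),round(r["score"],2)) for r in recognise("wrist",q)[:3]])
for l in(127,152,177): 
    a=-1.395;q=np.array([.496,.188])+l/1e3*np.array([np.cos(a),np.sin(a)])+.045*np.array([-np.sin(a),np.cos(a)]);print(l,q,np.round(proj("wrist",[*q,.269])))
im=im[:,:,::-1].copy();cv2.imwrite("pics/w1.png",cv2.resize(im,(800,600)))
E
```

```text
[0.57284602 0.02381823 0.36004456] 0.17627258226979192 0.3538306277524608
[[0.985, -0.167, -0.053, 0.558], [0.175, 0.938, 0.298, 0.1], [-0.0, -0.303, 0.953, 0.482], [0.0, 0.0, 0.0, 1.0]]
pack_red_center [([0.569, 0.058, 0.227], 0.91)]
pack_blue_center [([0.555, 0.137, 0.213], 0.63), ([0.568, 0.056, 0.23], 0.2)]
127 [0.56251776 0.07082753] [254. 136.]
152 [0.56689006 0.04621284] [254. 171.]
177 [0.57126237 0.02159815] [254. 204.]
```

View pics/w1.png

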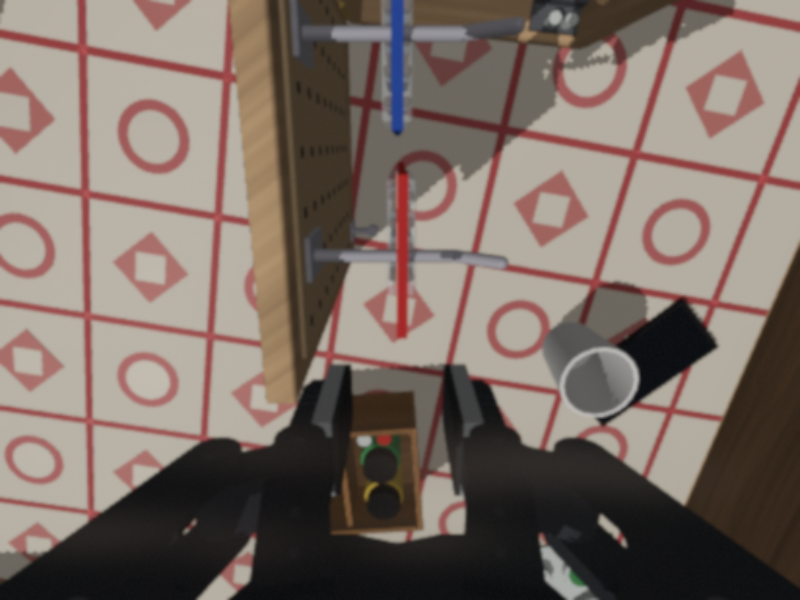

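The wrist view shows the red header line from (401,165) to (402,337), hook b crossing at row 258, the door top edge from (240,0) to (285,400), and the cup clear at (598,380). The finger knuckles at (200,450) look wide, so I'll check their height against the door top.

```bash
python3 - <<'E'
from h import *
k=get_calibration("wrist");K=k["camera_matrix"];P=k["pose"];print(np.round(K,1).tolist())
p,h=pose();ex=np.array([np.cos(h),np.sin(h),0]);ey=np.array([np.sin(h),-np.cos(h),0])
def at(px,off):
    d=np.linalg.inv(K)@np.array([px[0]/1.5625,px[1]/1.5625,1]);d=P[:3,:3]@(d*[1,-1,-1]);o=P[:3,3]-p
    q=o+d*(off-o@ex)/(d@ex);return np.round([q@ex*1e3,q@ey*1e3,-q[2]*1e3],0)
for n,px in dict(knuckleL=(200,445),knuckleR=(600,445),outL=(262,440),tipL=(340,368),padL=(345,490),lowL=(0,570)).items():
    print(n,[at(px,o).tolist() for o in(-.011,0,.011,.02)])
print(np.round(proj("wrist",[*(np.array([.496,.188])+.152*np.array([.175,-.985])+.045*np.array([.985,.175])),.258])*1.5625))
E
```

```text
[[307.4, 0.0, 254.0], [0.0, 307.4, 189.1], [0.0, 0.0, 1.0]]
knuckleL [[-11.0, -63.0, 6.0], [-0.0, -55.0, -10.0], [11.0, -48.0, -25.0], [20.0, -41.0, -38.0]]
knuckleR [[-11.0, 62.0, 6.0], [0.0, 54.0, -9.0], [11.0, 46.0, -25.0], [20.0, 40.0, -38.0]]
outL [[-11.0, -44.0, 9.0], [0.0, -39.0, -7.0], [11.0, -34.0, -23.0], [20.0, -29.0, -36.0]]
tipL [[-11.0, -25.0, 60.0], [-0.0, -22.0, 38.0], [11.0, -19.0, 15.0], [20.0, -17.0, -3.0]]
padL [[-11.0, -15.0, -14.0], [0.0, -14.0, -27.0], [11.0, -12.0, -41.0], [20.0, -11.0, -51.0]]
lowL [[-11.0, -89.0, -40.0], [0.0, -78.0, -50.0], [11.0, -67.0, -60.0], [20.0, -58.0, -68.0]]
[397. 261.]
```

Closing to 0.2 first pulls the knuckles inside 45 mm, so they clear the door.

Call:
apply_moves:
  targets:
    - {"translation":[0.02,0,0],"twist":0,"hand":0.2}
    - {"translation":[0,0,0],"twist":0,"hand":0.2}
    - {"translation":[0,0,0.3],"twist":0,"hand":0.2}
    - {"translation":[0,0,0.3],"twist":0,"hand":0.2}
    - {"translation":[0,0,0.2],"twist":0,"hand":0.2}
    - {"translation":[0,0,0],"twist":0,"hand":0.2}

```text
time: 3.8
tool_pos: [0.5705, 0.0248, 0.2762]
tool_rot: [-0.003, 0.643, 0.766, -0.002]
contact_force: [-1.3, 0.2, -0.7]
gripper_width: 0.2
grasp_force: 0.0
```

```bash
python3 - <<'E'
from h import *
p,h=pose();print(p,h-np.pi/2)
im=grab_frame("wrist")
im=im[:,:,::-1].copy();cv2.imwrite("pics/w2.png",cv2.resize(im,(800,600)))
E
```

```text
[0.57049022 0.02481363 0.27620021] 0.1741512710316344
```

View pics/w2.png

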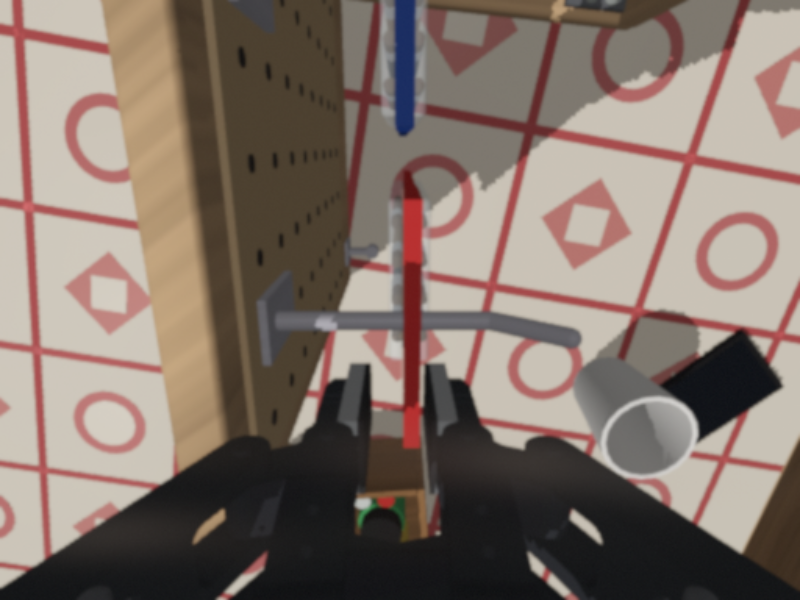

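The header at (412,330) sits about 4 mm to the right of the jaw centre (397), and the left knuckle clears the door. I'll shift 3 mm, descend and close.

Call:
apply_moves:
  targets:
    - {"translation":[0,0.03,0],"twist":0,"hand":0.2}
    - {"translation":[0,0,0.08],"twist":0,"hand":0.2}
    - {"translation":[0,0,0.05],"twist":0,"hand":0.2}
    - {"translation":[0,0,0],"twist":0,"hand":0.2}

```text
time: 4.25
tool_pos: [0.5751, 0.0257, 0.2666]
tool_rot: [-0.0, 0.643, 0.766, -0.0]
contact_force: [-0.4, 1.1, 0.1]
gripper_width: 0.201
grasp_force: 0.0
```

Call:
apply_moves:
  targets:
    - {"translation":[0,0,0],"twist":0,"hand":0}
    - {"translation":[0,0,0],"twist":0,"hand":0}
    - {"translation":[0,0,0],"twist":0,"hand":0}
    - {"translation":[0,0,0],"twist":0,"hand":0}

```text
time: 4.65
tool_pos: [0.5754, 0.0257, 0.2674]
tool_rot: [0.0, 0.643, 0.766, 0.0]
contact_force: [-0.0, 0.5, -0.4]
gripper_width: 0.046
grasp_force: 61.7
```

Call:
apply_moves:
  targets:
    - {"translation":[0,0,-0.05],"twist":0,"hand":0}
    - {"translation":[0,0,0],"twist":0,"hand":0}
    - {"translation":[0,0.1,0],"twist":0,"hand":0}
    - {"translation":[0,0.1,0],"twist":0,"hand":0}
    - {"translation":[0,0,0],"twist":0,"hand":0}

```text
time: 5.15
tool_pos: [0.5962, 0.0293, 0.272]
tool_rot: [-0.0, 0.643, 0.766, 0.0]
contact_force: [-0.4, 0.8, -0.1]
gripper_width: 0.048
grasp_force: 61.6
```

Call:
apply_moves:
  targets:
    - {"translation":[0,0.08,-0.05],"twist":0,"hand":0}
    - {"translation":[0,0.08,-0.06],"twist":0,"hand":0}
    - {"translation":[0,0.08,-0.06],"twist":0,"hand":0}
    - {"translation":[0,0,0],"twist":0,"hand":0}

```text
time: 5.55
tool_pos: [0.6203, 0.0334, 0.291]
tool_rot: [0.001, 0.643, 0.766, 0.001]
contact_force: [0.6, 0.3, -1.1]
gripper_width: 0.042
grasp_force: 61.6
```

```bash
python3 - <<'E'
from h import *
s=state();print(pose(),s["contact_force"],s["gripper_width"])
im=grab_frame("wrist")
im=im[:,:,::-1].copy();cv2.imwrite("pics/w3.png",cv2.resize(im,(800,600)))
E
```

```text
(array([0.62029015, 0.03341939, 0.29104898]), np.float64(1.7459539574469038)) [ 0.60464422  0.31536669 -1.1431312 ] 0.04222448684729527
```

View pics/w3.png

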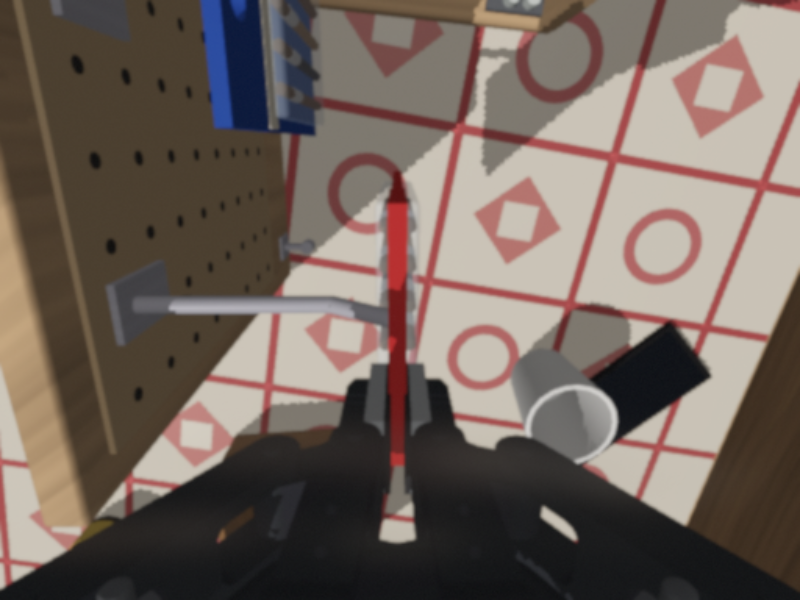

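The hook tip at (385,315) ends at the header, so the pack is on the point of clearing it. I'll move further out and then carry.

```bash
python3 - <<'E'
from h import *
plan([(.650,.0386,.305,.175),(.64,-.04,.31,.175),(.544,-.268,.30,.255)],0)
E
```

```text
1 [-0.0, 0.31, -0.15] 0.0 0
  at [0.6501 0.0388 0.3053] yheading 0.175
2 [-0.38, -0.12, -0.02] 0.0 0
3 [-0.38, -0.12, -0.03] 0.0 0
  at [ 0.6397 -0.0402  0.3103] yheading 0.175
4 [-0.35, -0.22, 0.02] -0.13 0
5 [-0.34, -0.23, 0.02] -0.13 0
6 [-0.34, -0.23, 0.02] -0.13 0
7 [-0.34, -0.24, 0.01] -0.14 0
8 [-0.33, -0.24, 0.02] -0.13 0
9 [-0.33, -0.25, 0.01] -0.14 0
  at [ 0.5436 -0.2681  0.3003] yheading 0.255
```

Call:
apply_moves:
  targets:
    - {"translation":[0,0.08,-0.06],"twist":0,"hand":0}
    - {"translation":[0,0.11,-0.05],"twist":0,"hand":0}
    - {"translation":[0,0.12,-0.04],"twist":0,"hand":0}
    - {"translation":[-0.38,-0.12,-0.02],"twist":0,"hand":0}
    - {"translation":[-0.38,-0.12,-0.03],"twist":0,"hand":0}
    - {"translation":[-0.35,-0.22,0.02],"twist":-0.13,"hand":0}
    - {"translation":[-0.34,-0.23,0.02],"twist":-0.13,"hand":0}
    - {"translation":[-0.34,-0.23,0.02],"twist":-0.13,"hand":0}

```text
time: 6.4
tool_pos: [0.5908, -0.1556, 0.3035]
tool_rot: [0.0, 0.627, 0.779, 0.0]
contact_force: [0.7, -0.7, -0.7]
gripper_width: 0.042
grasp_force: 61.6
```

Call:
apply_moves:
  targets:
    - {"translation":[-0.34,-0.24,0.01],"twist":-0.14,"hand":0}
    - {"translation":[-0.33,-0.24,0.02],"twist":-0.13,"hand":0}
    - {"translation":[-0.33,-0.25,0.01],"twist":-0.14,"hand":0}
    - {"translation":[0,0,0],"twist":0,"hand":0}
    - {"translation":[0,0,0],"twist":0,"hand":0}

```text
time: 6.9
tool_pos: [0.5425, -0.2688, 0.2994]
tool_rot: [-0.0, 0.612, 0.791, 0.0]
contact_force: [1.0, 0.0, -0.7]
gripper_width: 0.04
grasp_force: 61.6
```

```bash
python3 - <<'E'
from h import *
s=state();p,h=pose();print(p,h-np.pi/2,s["contact_force"],s["gripper_width"])
im=grab_frame("top");print([(r["point"],r["score"]) for r in recognise("top","pack_red_center")+recognise("top","pack_blue_center")])
im2=grab_frame("wrist")
a=cv2.resize(im[140:240,280:410],(520,400),interpolation=cv2.INTER_CUBIC)
b=cv2.resize(im2[:,:],(533,400))[:,120:400]
cv2.imwrite("pics/w4.png",np.hstack([a,b])[:,:,::-1])
E
```

```text
[ 0.54252983 -0.26882206  0.29943123] 0.25295657763107027 [ 0.95187121  0.03597974 -0.69624896] 0.040426339192656556
[([0.5294, -0.2201, 0.2502], 0.59), ([0.5493, 0.1415, 0.2209], 0.75)]
```

View pics/w4.png

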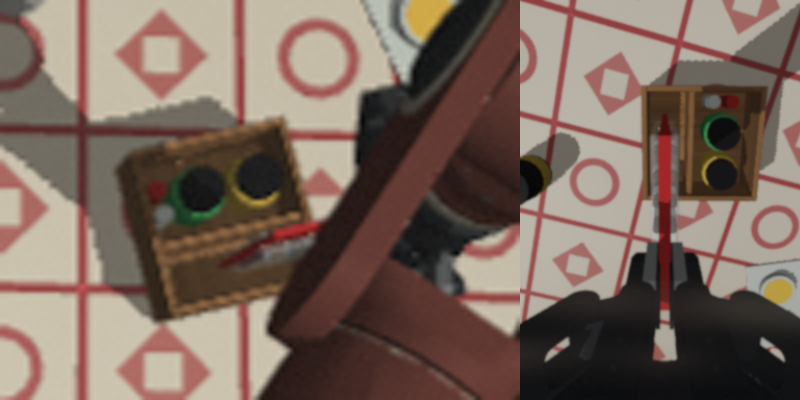

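The pack is held upright and aligned with the slot (slot columns 648–687, pack at 664), about 2–3 mm left of centre. I'll correct that and lower it.

Call:
apply_moves:
  targets:
    - {"translation":[0,0.02,0.3],"twist":0,"hand":0}
    - {"translation":[0,0,0.4],"twist":0,"hand":0}
    - {"translation":[0,0,0.35],"twist":0,"hand":0}
    - {"translation":[0,0,0.25],"twist":0,"hand":0}
    - {"translation":[0,0,0.1],"twist":0,"hand":0}
    - {"translation":[0,0,0],"twist":0,"hand":0}

```text
time: 7.7
tool_pos: [0.5442, -0.2663, 0.1577]
tool_rot: [-0.002, 0.611, 0.792, -0.0]
contact_force: [0.5, 0.0, -0.6]
gripper_width: 0.042
grasp_force: 61.6
```

Call:
apply_moves:
  targets:
    - {"translation":[0,0,0.03],"twist":0,"hand":0}
    - {"translation":[0,0,0],"twist":0,"hand":0}

```text
time: 7.9
tool_pos: [0.5457, -0.268, 0.1583]
tool_rot: [0.002, 0.611, 0.791, 0.0]
contact_force: [-0.1, -0.2, -0.4]
gripper_width: 0.042
grasp_force: 61.6
```

Call:
apply_moves:
  targets:
    - {"translation":[0,0,0.03],"twist":0,"hand":0}
    - {"translation":[0,0,0],"twist":0,"hand":0}

```text
time: 8.1
tool_pos: [0.5454, -0.2682, 0.1546]
tool_rot: [0.001, 0.612, 0.791, 0.0]
contact_force: [0.6, -0.9, 0.8]
gripper_width: 0.042
grasp_force: 61.9
```

Call:
apply_moves:
  targets:
    - {"translation":[0,0,0],"twist":0,"hand":0.15}
    - {"translation":[0,0,0],"twist":0,"hand":0.3}
    - {"translation":[0,0,0],"twist":0,"hand":0.3}
    - {"translation":[0,0,0],"twist":0,"hand":0.3}
    - {"translation":[0,0,-0.3],"twist":0,"hand":0.3}
    - {"translation":[0,0,-0.45],"twist":0,"hand":0.3}
    - {"translation":[0,0,-0.45],"twist":0,"hand":0.3}
    - {"translation":[0,0,-0.45],"twist":0,"hand":0.3}

```text
time: 8.9
tool_pos: [0.5444, -0.2674, 0.3198]
tool_rot: [-0.0, 0.611, 0.791, -0.0]
contact_force: [0.5, -0.6, 0.3]
gripper_width: 0.297
grasp_force: 0.0
```

```bash
python3 - <<'E'
from h import *
s=state();p,h=pose();print(p,h-np.pi/2,s["contact_force"],s["gripper_width"])
im2=grab_frame("wrist")
print([(r["point"],r["score"]) for r in recognise("wrist","pack_red_center")])
im=grab_frame("side")
a=im[150:280,200:330]
cv2.imwrite("pics/w5.png",np.hstack([cv2.resize(a,(400,400),interpolation=cv2.INTER_CUBIC),cv2.resize(im2,(533,400))[:,60:450]])[:,:,::-1])
E
```

```text
[ 0.54436289 -0.26740083  0.31983271] 0.2549875320732016 [ 0.49446758 -0.56310299  0.33286371] 0.2966937013483981
[([0.5351, -0.2377, 0.1056], 0.71)]
```

View pics/w5.png

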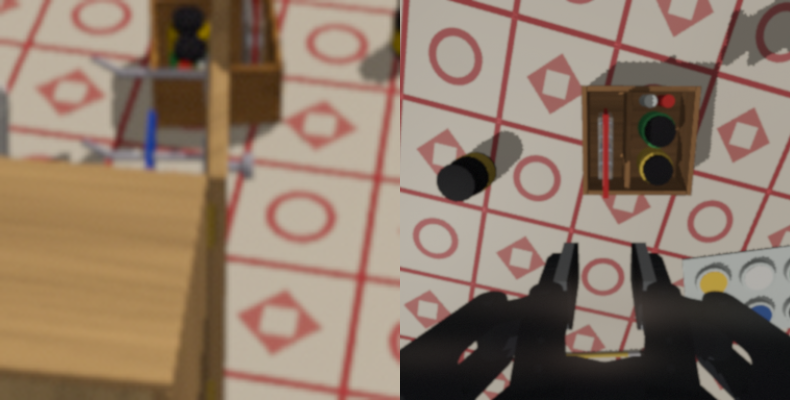

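The red pack stands upright in the slot. Next is the door: approach its outer side with the fingers shut.

```bash
cat >> h.py <<'E'
H=np.array([.496,.188])
def dp(th,gap,z=.262,x=.165):  # TCP pushing with tool +x face; th=door angle, gap finger-to-face
    f=.075-th;e=np.array([np.cos(f),np.sin(f)]);n=np.array([-e[1],e[0]])
    return (*(H+x*e-(.014+.011+gap)*n),z,f)
E
python3 - <<'E'
from h import *
a=dp(1.47,.03,.34);print(a)
s=plan([(.46,-.12,.34,-.9),a,dp(1.47,.03)],0)
E
```

```text
(np.float64(0.4707049037772555), np.float64(0.01592397579243616), 0.34, -1.395)
1 [0.14, -0.04, -0.01] 0.96 0
2 [0.13, -0.05, -0.01] 0.96 0
3 [0.13, -0.06, -0.01] 0.96 0
4 [0.12, -0.08, -0.01] 0.96 0
5 [0.11, -0.09, -0.02] 0.96 0
6 [0.11, -0.1, -0.01] 0.96 0
7 [0.09, -0.11, -0.02] 0.97 0
8 [0.09, -0.11, -0.01] 0.96 0
9 [0.07, -0.12, -0.02] 0.97 0
10 [0.06, -0.13, -0.01] 0.96 0
11 [0.05, -0.14, -0.02] 0.97 0
12 [0.03, -0.14, -0.01] 0.96 0
  at [ 0.4594 -0.12    0.3398] yheading -0.9
13 [0.19, -0.2, -0.0] 0.99 0
14 [0.17, -0.22, -0.0] 0.99 0
15 [0.14, -0.23, -0.0] 0.99 0
16 [0.12, -0.24, -0.0] 0.99 0
17 [0.09, -0.26, -0.0] 0.99 0
  at [0.4702 0.0163 0.3398] yheading -1.395
18 [0.0, 0.0, 0.39] 0.0 0
19 [0.0, 0.0, 0.39] 0.0 0
  at [0.4702 0.0163 0.2618] yheading -1.395
```

Call:
apply_moves:
  targets:
    - {"translation":[0.14,-0.04,-0.01],"twist":0.96,"hand":0}
    - {"translation":[0.13,-0.05,-0.01],"twist":0.96,"hand":0}
    - {"translation":[0.13,-0.06,-0.01],"twist":0.96,"hand":0}
    - {"translation":[0.12,-0.08,-0.01],"twist":0.96,"hand":0}
    - {"translation":[0.11,-0.09,-0.02],"twist":0.96,"hand":0}
    - {"translation":[0.11,-0.1,-0.01],"twist":0.96,"hand":0}
    - {"translation":[0.09,-0.11,-0.02],"twist":0.97,"hand":0}
    - {"translation":[0.09,-0.11,-0.01],"twist":0.96,"hand":0}

```text
time: 9.85
tool_pos: [0.4862, -0.1678, 0.3264]
tool_rot: [-0.001, 0.865, 0.502, -0.001]
contact_force: [0.4, -0.0, -0.4]
gripper_width: -0.002
grasp_force: 0.0
```

Call:
apply_moves:
  targets:
    - {"translation":[0.07,-0.12,-0.02],"twist":0.97,"hand":0}
    - {"translation":[0.06,-0.13,-0.01],"twist":0.96,"hand":0}
    - {"translation":[0.05,-0.14,-0.02],"twist":0.97,"hand":0}
    - {"translation":[0.03,-0.14,-0.01],"twist":0.96,"hand":0}
    - {"translation":[0.19,-0.2,0],"twist":0.99,"hand":0}
    - {"translation":[0.17,-0.22,0],"twist":0.99,"hand":0}
    - {"translation":[0.14,-0.23,0],"twist":0.99,"hand":0}
    - {"translation":[0.12,-0.24,0],"twist":0.99,"hand":0}

```text
time: 10.65
tool_pos: [0.4665, -0.0091, 0.3324]
tool_rot: [-0.0, 0.991, 0.135, -0.001]
contact_force: [0.0, -0.1, -0.4]
gripper_width: 0.0
grasp_force: 0.0
```

Call:
apply_moves:
  targets:
    - {"translation":[0.09,-0.26,0],"twist":0.99,"hand":0}
    - {"translation":[0,0,0.39],"twist":0,"hand":0}
    - {"translation":[0,0,0.39],"twist":0,"hand":0}
    - {"translation":[0,0,0],"twist":0,"hand":0}
    - {"translation":[0,0,0],"twist":0,"hand":0}

```text
time: 11.15
tool_pos: [0.468, 0.0172, 0.2552]
tool_rot: [-0.0, 0.996, 0.088, -0.002]
contact_force: [0.4, -0.0, 0.2]
gripper_width: -0.003
grasp_force: 0.0
```

```bash
python3 - <<'E'
from h import *
s=state();p,h=pose();print(p,h-np.pi/2,s["contact_force"],s["joint_pos"])
# start approach then arc
plan([dp(1.47,.0)]+[dp(t,-.001) for t in np.arange(1.41,.1,-.06)],0)
E
```

```text
[0.46801753 0.01723044 0.25516489] -1.3950778374058919 [ 0.38174998 -0.00524493  0.2423184 ] [-1.22296547e-01 -3.36361422e-01  1.96010240e+00 -1.51427592e-05
  1.52105823e+00  1.27278349e+00]
1 [0.32, 0.02, -0.07] -0.0 0
  at [0.4999 0.0209 0.2622] yheading -1.395
2 [0.11, 0.01, 0.0] -0.6 0
  at [0.5109 0.0218 0.2622] yheading -1.335
3 [0.1, 0.01, 0.0] -0.6 0
  at [0.5208 0.0232 0.2622] yheading -1.275
4 [0.1, 0.01, 0.0] -0.6 0
  at [0.5307 0.0251 0.2622] yheading -1.215
5 [0.1, 0.01, 0.0] -0.6 0
  at [0.5404 0.0277 0.2622] yheading -1.155
6 [0.1, 0.02, 0.0] -0.6 0
  at [0.5504 0.0299 0.2622] yheading -1.095
7 [0.1, 0.01, 0.0] -0.6 0
  at [0.5597 0.0336 0.2622] yheading -1.035
8 [0.1, 0.01, 0.0] -0.6 0
  at [0.5688 0.0378 0.2622] yheading -0.975
9 [0.1, 0.01, 0.0] -0.6 0
  at [0.5777 0.0426 0.2622] yheading -0.915
10 [0.1, 0.01, 0.0] -0.6 0
  at [0.5862 0.0479 0.2622] yheading -0.855
11 [0.1, 0.01, 0.0] -0.6 0
  at [0.5944 0.0537 0.2622] yheading -0.795
12 [0.1, 0.01, 0.0] -0.6 0
  at [0.6022 0.06   0.2622] yheading -0.735
13 [0.1, 0.01, 0.0] -0.6 0
  at [0.6097 0.0667 0.2622] yheading -0.675
14 [0.1, 0.02, 0.0] -0.6 0
  at [0.6175 0.0733 0.2622] yheading -0.615
15 [0.1, 0.01, 0.0] -0.6 0
  at [0.6241 0.0809 0.2622] yheading -0.555
16 [0.09, 0.01, 0.0] -0.6 0
  at [0.6297 0.088  0.2622] yheading -0.495
17 [0.1, 0.01, 0.0] -0.6 0
  at [0.6353 0.0963 0.2622] yheading -0.435
18 [0.1, 0.01, 0.0] -0.6 0
  at [0.6404 0.105  0.2622] yheading -0.375
19 [0.1, 0.01, 0.0] -0.6 0
  at [0.645  0.1139 0.2622] yheading -0.315
20 [0.1, 0.01, 0.0] -0.6 0
  at [0.6491 0.1231 0.2622] yheading -0.255
21 [0.1, 0.02, 0.0] -0.6 0
  at [0.6535 0.1323 0.2622] yheading -0.195
22 [0.1, 0.01, 0.0] -0.6 0
  at [0.6565 0.1419 0.2622] yheading -0.135
23 [0.1, 0.01, 0.0] -0.6 0
  at [0.6588 0.1517 0.2622] yheading -0.075
```

Call:
apply_moves:
  targets:
    - {"translation":[0.15,0.01,-0.07],"twist":0,"hand":0}
    - {"translation":[0.12,0.01,0],"twist":0,"hand":0}
    - {"translation":[0.08,0.01,0],"twist":-0.3,"hand":0}
    - {"translation":[0.08,0.01,0],"twist":-0.5,"hand":0}
    - {"translation":[0.1,0.01,0],"twist":-0.6,"hand":0}
    - {"translation":[0.1,0.01,0],"twist":-0.6,"hand":0}
    - {"translation":[0.1,0.01,0],"twist":-0.6,"hand":0}
    - {"translation":[0.1,0.01,0],"twist":-0.6,"hand":0}

```text
time: 11.95
tool_pos: [0.5515, 0.0301, 0.265]
tool_rot: [0.001, 0.969, 0.247, 0.0]
contact_force: [-1.7, -0.7, 0.7]
gripper_width: -0.0
grasp_force: 0.0
```

```bash
python3 - <<'E'
from h import *
s=state();p,h=pose();print(p,h-np.pi/2,s["contact_force"])
ths=np.arange(1.6,-.1,-.002);c=[np.hypot(*(np.array(dp(t,0)[:2])-p[:2])) for t in ths];print("th est",ths[np.argmin(c)],min(c), "tool th",.075-(h-np.pi/2))
print([(r["point"],r["score"]) for r in recognise("top","pack_blue_center")] if grab_frame("top") is not None else 0)
E
```

```text
[0.55152662 0.03011002 0.26504194] -1.0722819619948976 [-1.71479415 -0.6734321   0.72181336]
th est 1.1579999999999997 0.000501709272731401 tool th 1.1472819619948975
[([0.5588, 0.1669, 0.2223], 0.92)]
```

Call:
apply_moves:
  targets:
    - {"translation":[0.1,0.01,0],"twist":-0.6,"hand":0}
    - {"translation":[0.1,0.01,0],"twist":-0.6,"hand":0}
    - {"translation":[0.1,0.01,0],"twist":-0.6,"hand":0}
    - {"translation":[0.1,0.01,0],"twist":-0.6,"hand":0}
    - {"translation":[0.1,0.01,0],"twist":-0.6,"hand":0}
    - {"translation":[0.1,0.01,0],"twist":-0.6,"hand":0}
    - {"translation":[0.1,0.01,0],"twist":-0.6,"hand":0}
    - {"translation":[0.1,0.01,0],"twist":-0.6,"hand":0}

```text
time: 12.85
tool_pos: [0.6165, 0.0755, 0.2645]
tool_rot: [0.001, 0.883, 0.469, 0.0]
contact_force: [-1.0, -2.2, 1.0]
gripper_width: 0.001
grasp_force: 0.0
```

```bash
python3 - <<'E'
from h import *
s=state();p,h=pose();print(p,h-np.pi/2,s["contact_force"])
ths=np.arange(1.6,-.1,-.002);c=[np.hypot(*(np.array(dp(t,0)[:2])-p[:2])) for t in ths];print("th est",ths[np.argmin(c)],min(c), "tool th",.075-(h-np.pi/2))
print([(r["point"],r["score"]) for r in recognise("top","pack_blue_center")] if grab_frame("top") is not None else 0)
plan([dp(t,0) for t in (.58,.5,.42,.34,.26,.18,.12)],0)
E
```

```text
[0.61650734 0.07546928 0.26447891] -0.5941389233954419 [-1.00418446 -2.2030358   0.96349217]
th est 0.6759999999999993 0.0020041416711803887 tool th 0.6691389233954419
[([0.5557, 0.2001, 0.2276], 0.58)]
1 [0.15, 0.04, 0.02] -0.9 0
  at [0.6284 0.0866 0.2623] yheading -0.505
2 [0.13, 0.02, 0.0] -0.8 0
  at [0.6364 0.097  0.2623] yheading -0.425
3 [0.13, 0.01, 0.0] -0.8 0
  at [0.6427 0.1084 0.2623] yheading -0.345
4 [0.14, 0.01, 0.0] -0.8 0
  at [0.6484 0.1213 0.2623] yheading -0.265
5 [0.13, 0.02, 0.0] -0.8 0
  at [0.6537 0.1333 0.2623] yheading -0.185
6 [0.13, 0.01, 0.0] -0.8 0
  at [0.6571 0.1459 0.2623] yheading -0.105
7 [0.1, 0.02, 0.0] -0.6 0
  at [0.6601 0.1556 0.2623] yheading -0.045
```

Call:
apply_moves:
  targets:
    - {"translation":[0.1,0.02,0],"twist":-0.6,"hand":0}
    - {"translation":[0.1,0.02,0],"twist":-0.6,"hand":0}
    - {"translation":[0.1,0.01,0],"twist":-0.6,"hand":0}
    - {"translation":[0.1,0.01,0],"twist":-0.6,"hand":0}
    - {"translation":[0.1,0.01,0],"twist":-0.6,"hand":0}
    - {"translation":[0.1,0.01,0],"twist":-0.6,"hand":0}
    - {"translation":[0.1,0.01,0],"twist":-0.6,"hand":0}
    - {"translation":[0.1,0.01,0],"twist":-0.6,"hand":0}

```text
time: 13.75
tool_pos: [0.6552, 0.1447, 0.2642]
tool_rot: [0.001, 0.747, 0.665, 0.0]
contact_force: [0.2, -2.5, -0.1]
gripper_width: -0.003
grasp_force: 0.0
```

Call:
apply_moves:
  targets:
    - {"translation":[0.08,0.01,0],"twist":-0.5,"hand":0}
    - {"translation":[0.06,0.01,0],"twist":-0.4,"hand":0}
    - {"translation":[0.05,0,0],"twist":-0.3,"hand":0}
    - {"translation":[0.04,0,0],"twist":-0.2,"hand":0}

```text
time: 14.15
tool_pos: [0.6587, 0.1672, 0.2641]
tool_rot: [0.001, 0.699, 0.716, -0.0]
contact_force: [3.1, -8.3, 0.7]
gripper_width: 0.001
grasp_force: 0.0
```

```bash
python3 - <<'E'
from h import *
s=state();p,h=pose();print(p,h-np.pi/2,s["contact_force"])
ths=np.arange(1.6,-.1,-.002);c=[np.hypot(*(np.array(dp(t,0)[:2])-p[:2])) for t in ths];print("th est",ths[np.argmin(c)],min(c), "tool th",.075-(h-np.pi/2))
E
```

```text
[0.65872505 0.16721692 0.26407654] 0.024148563473530116 [ 3.08152463 -8.29955094  0.70438612]
th est 0.051999999999998714 0.0028368720789895604 tool th 0.05085143652646988
```

At the catch with about 8 N, so now slow steps.

Call:
apply_moves:
  targets:
    - {"translation":[0.03,0,0],"twist":-0.2,"hand":0}
    - {"translation":[0.02,0,0],"twist":-0.1,"hand":0}
    - {"translation":[0.02,0,0],"twist":-0.1,"hand":0}
    - {"translation":[0.01,0,0],"twist":0,"hand":0}
    - {"translation":[0,0,0],"twist":0,"hand":0}

```text
time: 14.65
tool_pos: [0.6577, 0.1765, 0.2632]
tool_rot: [-0.0, 0.684, 0.73, -0.0]
contact_force: [0.2, -1.2, -0.0]
gripper_width: -0.001
grasp_force: 0.0
```

Call:
apply_moves:
  targets:
    - {"translation":[0.02,0,0],"twist":0,"hand":0}
    - {"translation":[0.01,0,0],"twist":0,"hand":0}
    - {"translation":[0,0,0],"twist":0,"hand":0}

```text
time: 14.95
tool_pos: [0.6577, 0.1766, 0.2633]
tool_rot: [0.002, 0.684, 0.729, -0.002]
contact_force: [-1.3, -10.1, 1.4]
gripper_width: -0.004
grasp_force: 0.0
```

The door is against its stop: the push force rises with no movement. I'll back off, rise and check.

Call:
apply_moves:
  targets:
    - {"translation":[-0.1,0,0],"twist":0,"hand":0}
    - {"translation":[-0.3,0,0],"twist":0,"hand":0}
    - {"translation":[-0.4,0,0],"twist":0,"hand":0}
    - {"translation":[-0.2,0,-0.3],"twist":0,"hand":0}
    - {"translation":[-0.3,0,-0.3],"twist":0,"hand":0}
    - {"translation":[-0.3,0,-0.3],"twist":0,"hand":0}
    - {"translation":[0,0,0],"twist":0,"hand":0}
    - {"translation":[0,0,0],"twist":0,"hand":0}

```text
time: 15.75
tool_pos: [0.6684, 0.0193, 0.3542]
tool_rot: [0.0, 0.684, 0.729, 0.001]
contact_force: [-0.6, -1.1, -1.1]
gripper_width: 0.001
grasp_force: 0.0
```

```bash
python3 - <<'E'
from h import *
s=state();print(s["tool_pos"],s["contact_force"])
im=grab_frame("top");print([(q,np.round(r["point"],3).tolist(),round(r["score"],2)) for q in("pack_red_center","water_cup","paint_jar") for r in recognise("top",q)])
im2=grab_frame("side")
cv2.imwrite("pics/w6.png",np.hstack([cv2.resize(im[100:280,90:410],(480,270)),cv2.resize(im2[100:380,100:390],(280,270))])[:,:,::-1])
E
```

```text
[0.66844257 0.0193214  0.35419012] [-0.62412873 -1.06979852 -1.07950703]
[('pack_red_center', [0.535, -0.237, 0.102], 0.65), ('water_cup', [0.787, -0.094, 0.065], 0.56), ('water_cup', [0.598, 0.195, 0.228], 0.48), ('paint_jar', [0.375, -0.319, 0.077], 0.6)]
```

View pics/w6.png

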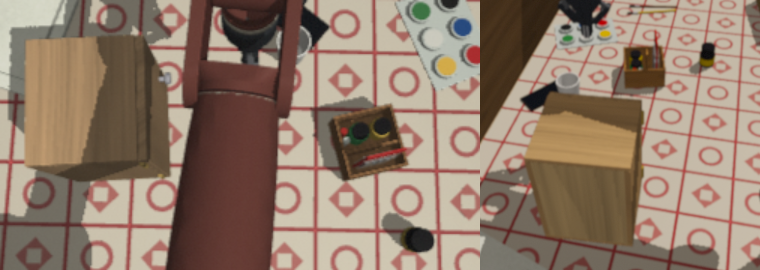

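The door is shut flush with its knob at (165,77), the red pack stands in the caddy at (383,155), and the cup and jar are in place.

```bash
python3 -c "
from plant import *
print(job_done())"
```

```text
the job is handed in; nothing more can be done
None
```

The red pack stands in the caddy's empty slot and the door is shut on its catch, closed without slamming; the cup and jar were not disturbed, the blue pack was still on its hook when last seen at about 0.7 rad, before the door hid it, and the job was handed in at about 16 s with no verdict shown.

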